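Unlock and dump the apple-ring hopper

ROBOT

A 6-joint arm with a two-finger parallel gripper is mounted at the origin on the work surface. World frame = base frame: x ahead of the robot, y to its left, z up, the work surface at z = 0. Lengths are in mm, angles in degrees, forces in N, time in s.
With the tool pointing down it reaches from about 250 to 725 mm from the base axis. Payload 9.7 kg.
Tool frame: the origin (TCP) lies on the centre line of the jaws, within the pads' length; the fingertips stand 17 mm ahead of it and the grasp point (between the pads) lies 2 mm behind it (manip.finger_overhang is the distance from the TCP to the fingertips, in mm); z points along the fingers, y is the line along which they close (so a half turn about z gives the same grasp; the last joint's range is limited). The gripper opens to 85 mm and grips with 20 to 120 N. Pads are 22 mm wide; open, the fingers measure 114 mm over their backs; the gripper's body (76 mm by 85 mm) begins 54 mm behind the grasp point. The pads swing forward as they close: fully open they stand 13 mm farther back than shut.
Start: joints at [-67.666, 4.979, 10.078, 95.1, 0, 90], TCP at [208.999, -508.74, 248.284] pointing down, gripper open.
Joint ranges: [-179.16, 179.16], [-48.56, 103.87], [-65.8, 70.77], [-126.05, 130.52], [-82.76, 87.17], [-180, 180]. Speed limits (degrees/s): [127.2, 127.2, 147.25, 180, 180, 180].

INTERFACE

Orientations are given as a 3x3 rotation matrix whose columns are the frame's x, y, z axes.
In Python, from rig import sensors, read_camera, calibration, manip gives the robot as it stands.
- The arm moves only by the tool drive_tool, never from a script. Its argument "series" is a list of rows, each a list of 3 entries, a list of its own where there are three numbers: the opening, from 0 (shut) to 1 (fully open), then the shift along the tool's x, y, z in mm, then the turn about the tool's z in rad. In form: [[hand, [dx, dy, dz], yaw], ...]. A call has 1 to 20 rows; each row shifts and turns the commanded pose from where the row before left it, along the tool's axes as they then stand; what a row does not reach is not made up. A row lasts 1/8 s, in which the tool goes at most 62.5 mm and 10.7 degrees, less where a joint would pass 70% of its speed; a pose out of reach is approached as far as the arm can. A call is refused whole if a number of a shift passes 62.5 or a number of a turn 0.188, either way. A call with a gripper value outside its range is refused whole. The fingers move at their own pace and stop on an object; "grip_force" is the grip in N (left out, the last holds). Time passes only in rows, so rows that do not move let the fingers close. It gives the time, the measured TCP pose, the force, the opening and the grip force at its end, in the units of the state.
- sensors.state(): the state, without advancing time (a new reading comes with each control period).
- read_camera(name): name is "side" or "top"; returns the picture (384x512x3 uint8, red, green, blue); there is no depth.
- calibration(name): a dict with "fx", "fy", "cx", "cy" (pixels), "distortion" ([k1, k2, p1, p2, k3] as OpenCV has them; the pictures are not rectified), "view" (4x4, takes a point from world to camera coordinates). Camera axes: x right, y down, z forward; pixel columns grow to the right and rows downward; lengths in mm; the calibration is good to about 2 mm. A picture is of the moment at which its call begins. calibration takes no time and is no camera call.
- manip.finish_job(): hands the job in; it is judged then, once.
The state is a dict: "clock": time; "joint_positions": joint angles; "joint_vel": joint speeds; "tau": joint torques, N m; "eef_pos": TCP position; "ee_rot": TCP orientation; "wrist_force": force on the tool from outside, world axes, zero at the start; "moment": the same for the moment, N m; "width": finger opening in mm; "grip_force": force on a finger pad.
Only numpy, scipy, OpenCV 4.12 (cv2) and the standard library are available. Lean on these libraries where they do the work, as an engineer would, in place of code of your own. Each camera call takes 0.05 s, during which the arm holds its last target. There are 200 camera calls.

TASK

Empty the hopper of dried apple rings into the clear tub that stands under it. Draw the T-handled locking pin straight up out of its bore and park it upright in the open notch at the end of the same plate, its collar down flat behind the two lips, and let go of it; then pull the sprung slide gate right out to its stop, keep it there until all the rings have dropped, and let the gate spring fully shut again. Leave the tub and the other things on the table where they are.

Things in the scene. Friction and masses are not known exactly. Their poses are not given: they have to be found in the camera images.
- hopper: Benchtop steel hopper on 4 legs, fixed. Origin on the table under its bore, z up, +y the way the gate pulls out, +x the notch side. Two rails along y at |x| 58-78 mm, y -250 to 205, top 135 high. Dark steel lock plate: 10 thick, top 145 high, y -30 to 30, across the rails from x -85 and overhanging to x 135; free space under the overhang. Spring tube along the -x rail, to x -96.
- funnel (a point): Centre of the funnel's rim, 205 mm high, axes as hopper, 139 mm from the bore in -y. Open funnel, 180 mm wide in x and 152 in y at the rim (rim top 209 high), narrowing to a throat 124 x 124 mm right above the gate; the wall nearest the bore is upright, 62 mm from the bore's centre.
- bore (a point): Centre of the bore at the lock plate's top face, 145 mm high. Vertical through-hole, 15 mm across, through the 10 mm plate and on through the gate (which lies 115 to 121 mm high).
- notch (a point): Parking place: where the centre of the pin's collar underside belongs, on the lock plate's top face at its overhanging end; axes as hopper; 105 mm from the bore in +x, 4 mm in -y. The notch is a slot through the plate, 16 mm wide in x, along y: closed 10 mm from here in -y, open at the plate's +y edge. The pin may enter from that mouth or from above.
- notch_lips (a point): Midway between the tops of the two lips, 19 mm from notch towards the mouth, 4 mm above the plate. They stand on either side of the slot, 4 mm high and 6 thick in y, the 16 mm slot free between. The 28 mm collar cannot pass between them: carry it in more than 4 mm above the plate, then lower it. It lies flat if the pin's axis is within 4 mm of notch in y.
- notch_mouth (a point): Middle of the notch's mouth in the plate's +y edge, at the top face, 34 mm from notch; the slot flares from 16 to 36 mm over the last 10 mm here. Free space outside it.
- pin: Loose steel locking pin, 104 mm long, about 0.18 kg. Origin at the centre of the collar's underside, z up. Below: 12 mm shank, 60 mm long, tapered tip. Collar 28 across, 6 thick; 14 mm neck; on top a crossbar (T handle) 14 x 14 mm, 64 long along the pin's own y, 30 to 44 mm above the origin. At first upright in the bore, collar on the plate, free to turn; it locks the gate.
- gate (a joint): Slide gate, m: 0 = shut, 0.125 = out at its stop. Aluminium plate 128 mm wide, 6 thick; the floor of the hopper. A spring draws it shut with 4 N when shut and 9 N at the stop, plus about 1 N friction and 25 N per m/s damping; let go, it shuts by itself within 2 s.
- gate_bar (a point): Middle of the gate's handle bar, moves with the gate: round bar 12 mm thick, 90 mm long along the hopper's x, on two 12 mm posts at its ends (78 mm clear between them); bar centre 175 mm above the table, 54 mm above the gate. 85 mm from the bore in +y when shut, 210 mm when open.
- pin_grip (a point): Middle of the pin's crossbar, 37 mm above the pin's origin; axes as pin (bar along y).
- tub: Loose clear open tub under the funnel, 176 mm in x, 190 mm in y, 70 mm high, walls 4 mm; origin at the centre of its underside, axes about as hopper.
- ring1: Dried apple ring, 56 mm across, 9 mm thick, 14 g; origin at the centre of its underside. At first it lies in the hopper on the gate, in one of two stacks of three.
- ring2: Dried apple ring, 56 mm across, 9 mm thick, 14 g; origin at the centre of its underside. At first it lies in the hopper on the gate, in one of two stacks of three.
- ring3: Dried apple ring, 56 mm across, 9 mm thick, 14 g; origin at the centre of its underside. At first it lies in the hopper on the gate, in one of two stacks of three.
- ring4: Dried apple ring, 56 mm across, 9 mm thick, 14 g; origin at the centre of its underside. At first it lies in the hopper on the gate, in one of two stacks of three.
- ring5: Dried apple ring, 56 mm across, 9 mm thick, 14 g; origin at the centre of its underside. At first it lies in the hopper on the gate, in one of two stacks of three.
- ring6: Dried apple ring, 56 mm across, 9 mm thick, 14 g; origin at the centre of its underside. At first it lies in the hopper on the gate, in one of two stacks of three.
- stray: Dried apple ring lying on the table beside the hopper, 56 mm across, 9 mm thick. Bystander.
- scoop: Aluminium hand scoop, 200 mm long, 72 mm wide, 45 mm high, lying on the table beyond the hopper; origin 60 mm behind the middle of its open pan, at its underside. Bystander.
- shears: Trimming shears, 185 mm long, 14 mm high, lying on the robot's side of the hopper; origin near the pivot. Bystander.
- bowl: Steel bowl, 124 mm across, 55 mm high, on the robot's side of the hopper; origin at the centre of its underside. Bystander.
- sprayer: White spray bottle, 76 mm across, 203 mm high, standing to the left; origin at the centre of its underside. Bystander.

How it is judged (in metres and radians):
On the way, in this order (a step that is already met when the one before it is completed fails the run):
1. the pin is out of the bore, parked upright in the notch with its collar flat on the plate behind the lips, and released (x of pin in the frame of notch between -0.005 and 0.005 m and y of pin in the frame of notch between -0.008 and 0.008 m and z of pin in the frame of notch between -0.003 and 0.0025 m and angle between pin's own z axis and vertical below 0.08 rad and contact force between the fingers and pin below 0.05 N), for 0.3 s.
2. the gate is pulled out to its stop (within 5 mm of 125 mm) (value of joint gate above 0.12 m), for 0.3 s.
At the end, for the whole second after the job is handed in: All six rings from the hopper lie at rest in the tub; the gate has sprung shut (within 6 mm); the pin stands upright (within 4.5 degrees) in the parking notch, its collar seated on the plate (within 3 mm below and 2.5 mm above, 5 mm across the slot, 8 mm along it), released and at rest (all of step 1 and x of ring1 in the frame of tub between -0.088 and 0.088 m and y of ring1 in the frame of tub between -0.095 and 0.095 m and height (world z) of each of ring1, ring2, ring3, ring4, ring5, ring6 below 0.085 m and linear speed of each of ring1, ring2, ring3, ring4, ring5, ring6 below 0.05 m/s and x of ring2 in the frame of tub between -0.088 and 0.088 m and y of ring2 in the frame of tub between -0.095 and 0.095 m and x of ring3 in the frame of tub between -0.088 and 0.088 m and y of ring3 in the frame of tub between -0.095 and 0.095 m and x of ring4 in the frame of tub between -0.088 and 0.088 m and y of ring4 in the frame of tub between -0.095 and 0.095 m and x of ring5 in the frame of tub between -0.088 and 0.088 m and y of ring5 in the frame of tub between -0.095 and 0.095 m and x of ring6 in the frame of tub between -0.088 and 0.088 m and y of ring6 in the frame of tub between -0.095 and 0.095 m and value of joint gate below 0.006 m and linear speed of pin below 0.02 m/s); the robot touches nothing.
It fails at once if the stray apple ring, scoop, shears, steel bowl or spray bottle is shifted by more than 30 mm (distance of any of stray, scoop, shears, bowl, sprayer from where it was at the start of the episode above 0.03 m).
It fails at once if the tub is shifted by more than 30 mm (distance of tub from where it was at the start of the episode above 0.03 m).
It also fails if it takes over 61 s, if anything falls off the work surface, if the arm or the gripper's body presses on something with over 40 N, if the wrist force passes 120 N, or if a joint passes its speed limit or range.

## Working session

There is one attempt and no reset: what is moved stays moved. The work goes in short steps, Python scripts to look and compute and a tool call to move; the robot and the scene stay as the last step left them, time stands still between calls to the robot, and variables do not carry over. Pictures are saved under pics/ and viewed, at most 10 in all, crops included, and the job is handed in when it is done.

Besides the shell and the picture viewer there is one more tool, called after "Emit:" as name(argument=value, ...) on one line, values as JSON. drive_tool: Moves the arm, as the interface text tells. Its arguments: {"type":"object","properties":{"series":{"type":"array","items":{"type":"array"}},"grip_force":{"type":"number"}},"required":["series"]}

```bash
mkdir -p pics
python3 - <<'E'
from rig import sensors, read_camera, calibration, manip
import cv2,numpy as np
for n in("side","top"):
    im=read_camera(n); cv2.imwrite(f"pics/{n}0.png",im[:,:,::-1])
    c=calibration(n); print(n,{k:np.round(v,4).tolist() for k,v in c.items()})
s=sensors.state(); print({k:np.round(v,3).tolist() for k,v in s.items()}); print(manip.finger_overhang)
E
```

```text
side {'fx': 429.0489, 'fy': 429.0489, 'cx': 257.657, 'cy': 190.657, 'distortion': [-0.0052, 0.0, 0.0, 0.0, 0.0], 'view': [[0.85, -0.5269, -0.0022, -403.3633], [-0.4008, -0.6438, -0.6519, 392.0108], [0.342, 0.5549, -0.7583, 813.2541], [0.0, 0.0, 0.0, 1.0]]}
top {'fx': 443.2639, 'fy': 443.2639, 'cx': 250.3278, 'cy': 189.1651, 'distortion': [-0.1207, 0.0, 0.0, 0.0, 0.0], 'view': [[0.0057, -1.0, 0.0043, 92.4885], [-0.9917, -0.0062, -0.1283, 575.8312], [0.1284, -0.0036, -0.9917, 1250.1961], [0.0, 0.0, 0.0, 1.0]]}
{'clock': 0.1, 'joint_positions': [-67.667, 5.008, 10.039, 95.097, 0.001, 90.002], 'joint_vel': [-0.085, -0.146, 0.201, -0.007, 0.01, 0.048], 'tau': [0.003, -52.156, 46.565, 0.016, 0.0, 0.0], 'eef_pos': [208.936, -508.594, 247.654], 'ee_rot': [[0.925, 0.38, -0.0], [0.38, -0.925, 0.001], [0.0, -0.001, -1.0]], 'wrist_force': [0.211, -0.18, -0.067], 'moment': [-0.026, 0.011, -0.003], 'grip_force': 0.0, 'width': 85.264}
17.0
```

View pics/side0.png

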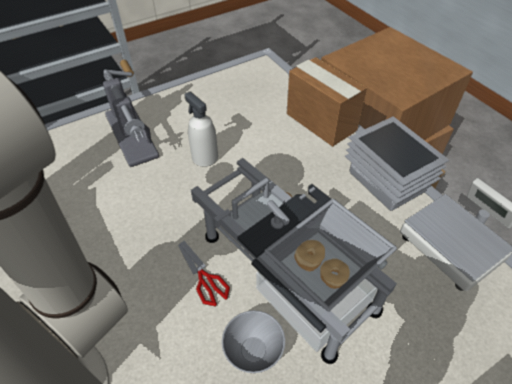

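View pics/top0.png

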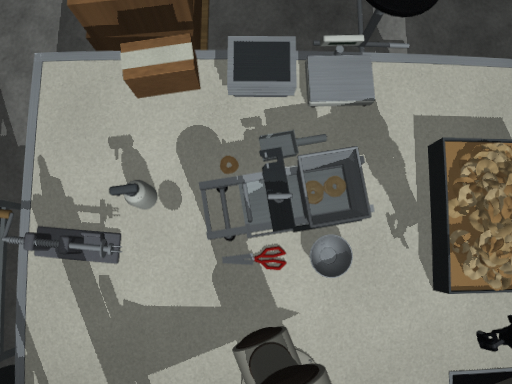

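The side view shows the hopper at about (290,230). In the top view its gate end is at left (about 205–250, 205), the dark lock plate at (278,185), and the funnel at (333,187). Hopper +y is therefore roughly world +y. I'll zoom in.

Run:
```python
import cv2
a=cv2.imread("pics/top0.png")[120:260,190:390]; cv2.imwrite("pics/topc.png",cv2.resize(a,None,fx=4,fy=4,interpolation=cv2.INTER_CUBIC))
a=cv2.imread("pics/side0.png")[150:290,185:385]; cv2.imwrite("pics/sidec.png",cv2.resize(a,None,fx=4,fy=4,interpolation=cv2.INTER_CUBIC))
```

```text
(no output)
```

View pics/topc.png

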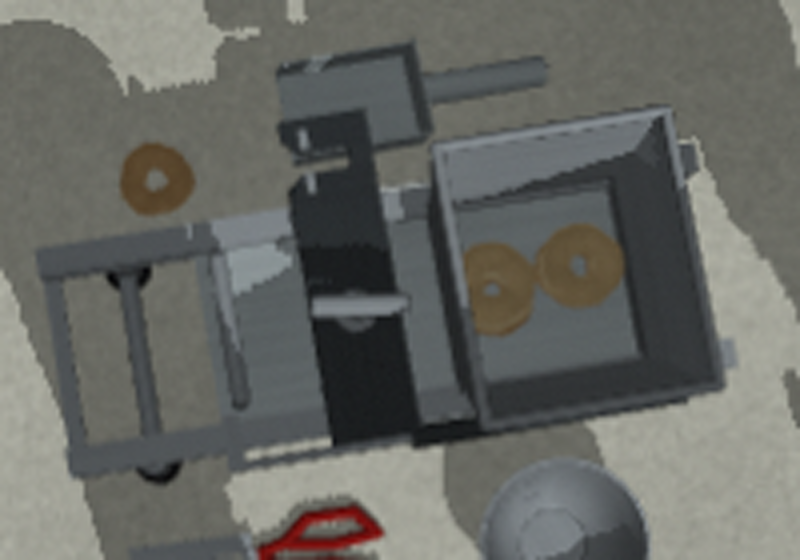

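View pics/sidec.png

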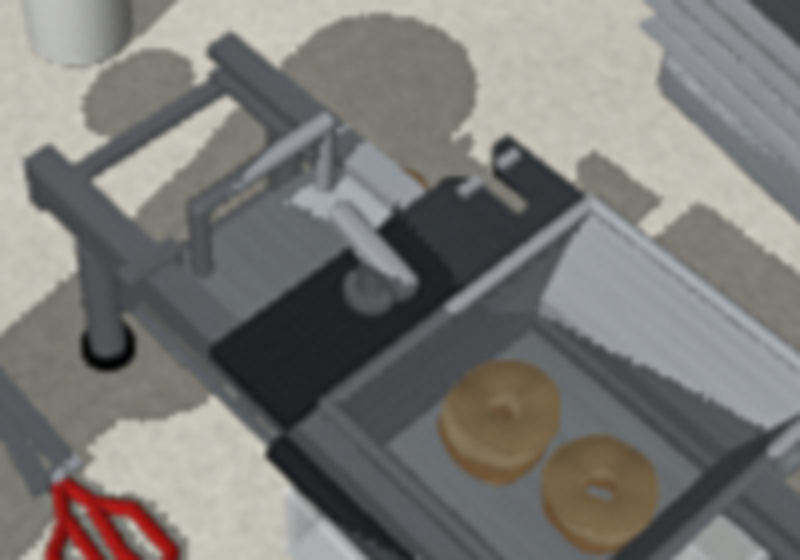

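Both crops resolve the plate corners, funnel rim corners, crossbar ends, lips and gate bar. Next I cast these onto planes at their known heights and fit the hopper's pose.

```bash
cat > h.py <<'E'
import numpy as np, cv2
from rig import calibration
def cast(n,uv,z):
    c=calibration(n);K=np.array([[c["fx"],0,c["cx"]],[0,c["fy"],c["cy"]],[0,0,1.]])
    p=cv2.undistortPoints(np.array(uv,float).reshape(-1,1,2),K,np.array(c["distortion"])).reshape(-1,2)
    V=np.array(c["view"]);R,t=V[:3,:3],V[:3,3];o=-R.T@t
    d=np.c_[p,np.ones(len(p))]@R
    return o+d*((np.atleast_1d(z)-o[2])/d[:,2])[:,None]
def fit(L,W): # 2D rigid
    L=np.array(L,float);W=np.array(W)[:,:2];a=L-L.mean(0);b=W-W.mean(0)
    th=np.arctan2((a[:,0]*b[:,1]-a[:,1]*b[:,0]).sum(),(a*b).sum())
    R=np.array([[np.cos(th),-np.sin(th)],[np.sin(th),np.cos(th)]]);t=W.mean(0)-R@L.mean(0)
    return th,t,R,np.c_[L,(W-t)@R-L]
def crop(n,uv): return (np.array(uv,float)+.5)/4-.5+np.array({"top":(190,120),"side":(185,150)}[n])
E
python3 - <<'E'
from h import *
np.set_printoptions(suppress=True,precision=1)
D={"top":[((283,124),(135,30),145),((365,110),(135,-30),145),((332,445),(-85,30),145),((433,143),(90,-63),209),((670,107),(90,-215),209),((722,385),(-90,-215),209),((482,428),(-90,-63),209),((303,138),(116,15),149),((312,181),(94,15),149)],
"side":[((505,137),(135,30),145),((590,195),(135,-30),145),((212,352),(-85,30),145),((290,425),(-85,-30),145),((510,157),(116,15),149),((470,187),(94,15),149)]}
E={"top":[(313,305),(410,303)],"side":[(345,210),(405,281)]}
B={"top":[(215,250),(238,400)],"side":[(330,120),(200,205)]}
for n,d in D.items():
    W=cast(n,crop(n,[a[0] for a in d]),[a[2] for a in d])
    th,t,R,res=fit([a[1] for a in d],W);print(n,np.degrees(th),t);print(res)
    e=cast(n,crop(n,E[n]),[189,189]);print("bar",e,"mid",e.mean(0),"in hopper",(e[:,:2]-t)@R)
    g=cast(n,crop(n,B[n]),[181,181]);print("gate",g,(g[:,:2]-t)@R)
E
```

```text
top 9.49211329554482 [539.6  21.4]
[[ 135.    30.    -2.3   -3.1]
 [ 135.   -30.    -1.5    0.8]
 [ -85.    30.     0.2    0. ]
 [  90.   -63.     1.9    1.7]
 [  90.  -215.     1.4   -1.6]
 [ -90.  -215.     0.7   -0.3]
 [ -90.   -63.    -1.1    2.6]
 [ 116.    15.     4.3    0.5]
 [  94.    15.    -3.6   -0.6]]
bar [[538.6  51.6 189. ]
 [540.2 -10.5 189. ]] mid [539.4  20.5 189. ] in hopper [[  4.   29.9]
 [ -4.6 -31.6]]
gate [[574.8 114.5 181. ]
 [478.1  99.1 181. ]] [[ 50.1  86. ]
 [-47.8  86.7]]
side 10.403748174667799 [536.9  20.4]
[[135.   30.   -2.1  -0.2]
 [135.  -30.    1.3  -0.9]
 [-85.   30.    0.1  -0.3]
 [-85.  -30.    0.4   0.7]
 [116.   15.    5.2   0.5]
 [ 94.   15.   -5.    0.3]]
bar [[536.2  47.2 189. ]
 [536.8  -6.5 189. ]] mid [536.5  20.4 189. ] in hopper [[  4.2  26.5]
 [ -5.  -26.4]]
gate [[567.2 109.7 181. ]
 [477.7  95.3 181. ]] [[ 45.9  82.4]
 [-44.7  84.3]]
```

Emit:
drive_tool(series=[[1,[0,0,-8],-0.171],[1,[0,0,-8],-0.171],[1,[0,0,-8],-0.171],[1,[0,0,-8],-0.171],[1,[0,0,-8],-0.171],[1,[0,0,-8],-0.171],[1,[0,0,-8],-0.171],[1,[0,0,0],0]])

```text
clock: 1.1
eef_pos: [209.1, -508.9, 304.4]
ee_rot: [[-0.015, 1.0, 0.0], [1.0, 0.015, -0.0], [-0.0, 0.0, -1.0]]
wrist_force: [0.1, -0.1, 0.5]
width: 85.1
grip_force: 0.0
```

Emit:
drive_tool(series=[[1,[44,27,0],0],[1,[44,27,0],0],[1,[44,27,0],0],[1,[44,27,0],0],[1,[44,27,0],0],[1,[44,27,0],0],[1,[44,27,0],0],[1,[44,27,0],0],[1,[44,27,0],0],[1,[44,27,0],0],[1,[44,27,0],0],[1,[36,24,0],0],[1,[0,0,0],0],[1,[0,0,0],0]])

```text
clock: 2.85
eef_pos: [521.4, 16.2, 303.8]
ee_rot: [[-0.014, 1.0, -0.001], [1.0, 0.014, -0.0], [-0.0, -0.001, -1.0]]
wrist_force: [0.1, -0.2, -0.1]
width: 86.1
grip_force: 0.0
```

```bash
cat >> h.py <<'E'
def delta(s,x,y,z,ang):
    R=np.array(s["ee_rot"]);a=np.degrees(np.arctan2(R[1,1],R[0,1]))
    print("clk",round(s["clock"],2),"pos",np.round(s["eef_pos"],1),"ang",round(a,2),"j",np.round(s["joint_positions"],1),"w",round(s["width"],1),"F",np.round(s["wrist_force"],1),"g",s["grip_force"])
    print("tool d",np.round(R.T@(np.array([x,y,z])-s["eef_pos"]),1),"yaw",round(-np.radians(ang-a),3))
E
python3 -c "
from h import *;from rig import sensors
delta(sensors.state(),538.5,20.5,180,1)"
```

```text
clk 2.85 pos [521.4  16.2 303.8] ang 0.8 j [  1.8   2.8  14.  101.3  -0.   91. ] w 86.1 F [ 0.1 -0.2 -0.1] g 0.0
tool d [  4.1  17.3 123.8] yaw -0.003
```

Emit:
drive_tool(series=[[1,[4,17,20],0],[1,[0,0,25],0],[1,[0,0,25],0],[1,[0,0,25],0],[1,[0,0,20],0],[1,[0,0,9],0],[1,[0,0,0],0],[1,[0,0,0],0]])

```text
clock: 3.85
eef_pos: [538.8, 20.3, 181.3]
ee_rot: [[-0.015, 1.0, 0.001], [1.0, 0.015, 0.0], [0.0, 0.001, -1.0]]
wrist_force: [-0.1, -0.2, 1.5]
width: 85.8
grip_force: 0.0
```

Run:
```python
from h import *;from rig import sensors,read_camera
delta(sensors.state(),538.5,20.5,180,1)
a=read_camera("side")[130:270,185:385,::-1]; cv2.imwrite("pics/s2.png",cv2.resize(a,None,fx=4,fy=4,interpolation=cv2.INTER_CUBIC))
```

```text
clk 3.85 pos [538.8  20.3 181.3] ang 0.87 j [ 2.2  2.6  0.1 87.5 -0.  91.3] w 85.8 F [-0.1 -0.2  1.5] g 0.0
tool d [ 0.2 -0.3  1.3] yaw -0.002
```

View pics/s2.png

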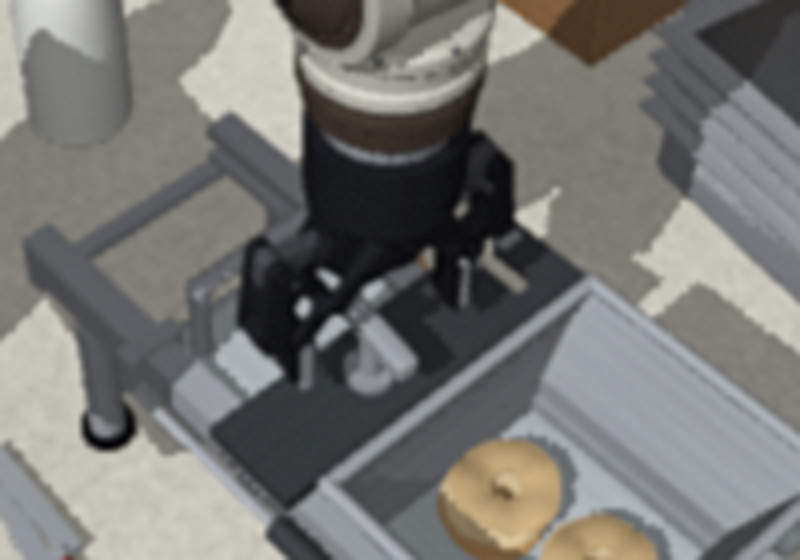

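The fingers straddle the crossbar (collar at about (370,380), pads either side at about (300,370) and (465,285)). I'll close the gripper.

Emit:
drive_tool(series=[[0.5,[0,0,1],0],[0,[0,0,0],0],[0,[0,0,0],0],[0,[0,0,0],0],[0,[0,0,0],0],[0,[0,0,0],0],[0,[0,0,0],0],[0,[0,0,0],0]], grip_force=40)

```text
clock: 4.9
eef_pos: [538.5, 20.6, 179.4]
ee_rot: [[-0.016, 1.0, 0.0], [1.0, 0.016, 0.0], [0.0, 0.0, -1.0]]
wrist_force: [-1.3, 0.5, 2.0]
width: 13.2
grip_force: 42.6
```

Run:
```python
from h import *;from rig import sensors,read_camera
delta(sensors.state(),538.5,20.5,180,1)
```

```text
clk 4.9 pos [538.5  20.6 179.4] ang 0.92 j [ 2.2  2.6 -0.1 87.3  0.  91.3] w 13.2 F [-1.3  0.5  2. ] g 42.608092431910336
tool d [-0.1 -0.  -0.6] yaw -0.001
```

Emit:
drive_tool(series=[[0,[0,0,-4],0],[0,[0,0,-8],0],[0,[0,0,-12],0],[0,[0,0,-12],0],[0,[0,0,-12],0],[0,[0,0,-12],0],[0,[0,0,-12],0],[0,[0,0,-6],0],[0,[0,0,0],0]])

```text
clock: 6.02
eef_pos: [538.7, 20.6, 257.7]
ee_rot: [[-0.016, 1.0, 0.001], [1.0, 0.016, 0.0], [0.0, 0.001, -1.0]]
wrist_force: [0.2, 0.4, -1.4]
width: 13.4
grip_force: 42.2
```

Run:
```python
from h import *;from rig import sensors,read_camera
delta(sensors.state(),538.5+104.1,20.6+13.9,257.4,.92)
```

```text
clk 6.03 pos [538.7  20.6 257.7] ang 0.92 j [ 2.2  3.7  9.7 96.   0.  91.3] w 13.4 F [ 0.2  0.4 -1.4] g 42.183065281715244
tool d [ 12.2 104.1   0.3] yaw -0.0
```

Emit:
drive_tool(series=[[0,[1,8,0],0],[0,[2,18,0],0],[0,[3,26,0],0],[0,[3,26,0],0],[0,[2,18,0],0],[0,[1,8,0],0],[0,[0,0,0],0],[0,[0,0,0],0]])

```text
clock: 7.02
eef_pos: [642.0, 34.2, 257.4]
ee_rot: [[-0.016, 1.0, -0.0], [1.0, 0.016, -0.0], [0.0, -0.0, -1.0]]
wrist_force: [-0.9, 0.2, -1.4]
width: 13.4
grip_force: 42.2
```

Run:
```python
from h import *;from rig import sensors,read_camera
delta(sensors.state(),538.5+104.1,20.6+13.9,257.4,.92)
a=read_camera("side")[100:240,230:430,::-1]; cv2.imwrite("pics/s3.png",cv2.resize(a,None,fx=4,fy=4,interpolation=cv2.INTER_CUBIC))
```

```text
clk 7.03 pos [642.   34.2 257.4] ang 0.92 j [ 3.1 18.8 27.2 98.5  0.  92.1] w 13.4 F [-0.9  0.2 -1.4] g 42.15557296061888
tool d [0.3 0.7 0. ] yaw -0.0
```

View pics/s3.png

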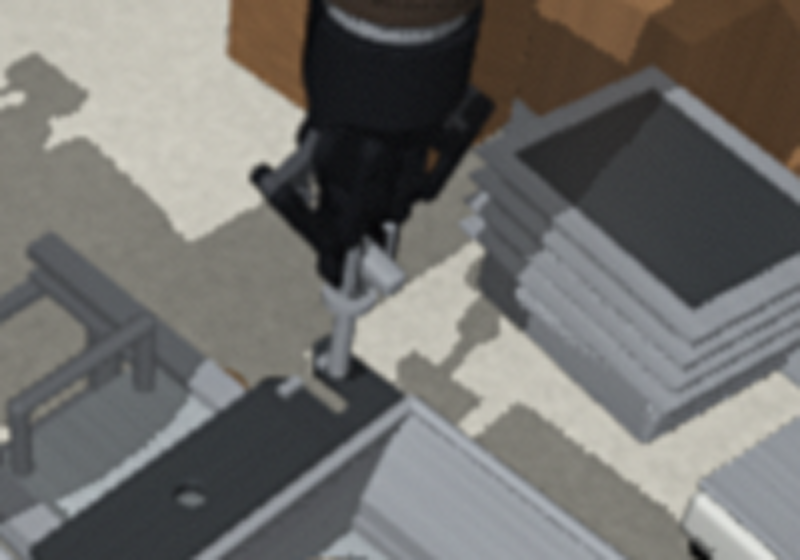

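The pin hangs at the notch: tip at about (341,375), empty bore at about (190,494), closed end of the slot at about (338,406), near lip at about (290,387). Now a numeric check.

Run:
```python
from h import *
np.set_printoptions(suppress=True,precision=1)
f=lambda p,z:cast("side",[((p[0]+.5)/4-.5+230,(p[1]+.5)/4-.5+100)],z)[0]
b=f((190,494),144);t=f((341,375),163)
th=np.radians(9.9);R=np.array([[np.cos(th),-np.sin(th)],[np.sin(th),np.cos(th)]])
for n,p in dict(bore=b,tip=t,slotend=f((338,406),145),lip=f((290,387),149),edgeA=f((330,410),145),edgeB=f((347,402),145),cornerFar=f((408,402),145)).items(): print(n,p,(p-b)[:2]@R)
```

```text
bore [537.2  22.9 144. ] [0. 0.]
tip [642.3  34.9 163. ] [105.7  -6.2]
slotend [638.3  29.2 145. ] [100.7 -11.1]
lip [621.7  51.5 149. ] [88.2 13.7]
edgeA [632.9  29.3 145. ] [ 95.4 -10.2]
edgeB [644.2  28.9 145. ] [106.4 -12.5]
cornerFar [672.5  11.2 145. ] [131.3 -34.7]
```

Run:
```python
import cv2
from h import *
from rig import read_camera
g=cv2.imread("pics/top0.png",0)
print(g[148:170,258:286])
cv2.imwrite("pics/s4.png",read_camera("top")[:,:,::-1])
g=cv2.imread("pics/s4.png",0);print(g[188:202,272:288])
```

```text
[[104  99  93  94  92  93  94  91  88  85  85  82  81  79  70  62  59  49
   44  43  44  44  48  71  92  92  91  92]
 [107 103  94  86  86  83  81  79  69  59  59  50  45  45  44  45  45  44
   44  44  43  44  46  64  91  92  92  93]
 [107  93  65  65  59  51  45  45  45  45  44  43  45  45  43  43  43  44
   44  45  46  45  44  56  89  92  92  91]
 [102  69  44  45  45  46  47  54  48  44  44  44  44  45  44  46  44  43
   45  45  43  43  43  53  79  93  92  91]
 [101  67  46  44  44  48  64  87  71  45  45  45  44  44  44  43  44  43
   43  44  42  44  44  48  72  91  92  91]
 [103  81  46  44  45  49  80 121  99  42  45  44  44  43  43  44  45  44
   43  44  44  45  45  48  71  91  93  90]
 [104  97  45  44  44  45  69 123 112  49  45  44  43  45  42  43  45  44
   43  44  42  43  42  46  61  91  91  90]
 [106 100  58  45  46  43  64 124 115  67  45  45  45  43  43  44  42  44
   41  43  44  44  43  45  54  84  82  80]
 [108 104  86  66  49  43  62 114 108  73  44  45  44  47  49  49  56  56
   45  43  45  45  45  45  48  63  56  50]
 [106 108 107  98  65  50  48  80  77  61  55  
[... 1713 characters left out ...]
 121 124 127 126 129 132 132]
 [ 98 102 105 107 110 112 117 117 120 122 124 127 127 129 131 133]
 [ 99 101 104 109 110 113 115 116 119 121 123 125 126 129 130 133]
 [ 99 101 106 109 110 113 116 117 120 121 126 125 127 129 132 132]
 [ 97 102 106 108 112 114 115 118 118 122 125 127 128 129 132 134]
 [ 99 102 105 108 110 113 116 118 119 121 125 127 128 128 130 132]
 [ 98 103 106 109 111 113 114 118 120 123 124 126 128 130 132 133]
 [ 99 103 105 108 110 114 116 119 121 123 125 126 127 130 132 132]
 [ 98 103 104 109 110 114 116 118 121 123 125 126 129 131 131 133]
 [ 99 103 104 108 111 113 116 118 120 122 124 127 128 129 131 134]
 [ 99 103 104 109 111 113 115 117 122 122 124 127 127 130 132 134]]
```

Run:
```python
import cv2
from h import *
np.set_printoptions(suppress=True,precision=1)
g=cv2.imread("pics/top0.png",0)
print(g[190:203,264:296])
m=g[190:200,264:296].astype(float)
l=cast("top",[(266.4,159.95)],149)[0]; e=cast("top",[(277,159)],145)[0]
th=np.radians(9.8);h=np.array([[np.cos(th),-np.sin(th)],[np.sin(th),np.cos(th)]])
print("lipmid",l,"notch",l[:2]+h@[0,-19],"slot end",e,"notch",e[:2]+h@[0,10])
```

```text
[[ 94  87  41  45  40  41  40  30  39  27  29  28  29  28  27  27  28  27
   29  28  28  29  28  28  46  92  97  97  99  96  96  96]
 [ 94  89  52  38  28  29  30  28  29  28  30  29  30  29  29  32  28  29
   29  30  28  29  29  29  40  78  96  96  96  96  96  96]
 [ 92  88  60  27  29  27  32  28  29  30  27  29  40  49  49  47  41  35
   27  28  30  29  29  29  36  63  88  93  97  97  96  96]
 [ 92  88  58  30  35  40  43  44  45  45  46  51  63  78  77  67  68  60
   50  51  52  53  55  55  57  68  78  82  88  97  97  95]
 [ 94  91  72  38  67  80  85  86  86  87  88  89  90  92  93  94  97  96
   95  96  97  97  99 101 102 101 101  93  75  98  97  98]
 [ 94  92  83  46 101 117 117 118 118 118 119 119 119 120 121 122 122 124
  123 122 122 122 122 121 123 125 122 110  85  98  99  99]
 [ 94  93  85  50 103 128 127 127 127 128 127 129 129 129 128 128 129 129
  130 131 132 130 130 131 131 128 113 104  82 100  99 100]
 [ 95  94  87  63 110 135 132 132 132 133 134 135 134 134 134 133 134 133
  136 134 133 132 132 128 116 107  78  84  82 100 101  99]
 [ 93  94  89  66  99 117 113 113 112 114 118 118 119 115 112 113 113 111
  109 109 106 105 103  95  57  56  69  98  90 100  99  97]
 [ 93  94  89  58  49  64  62  62  62  64  79  82  78  70  61  59  66  70
   62  54  30  29  30  29  29  31  55  98  97  97  97  98]
 [ 96  95  93  74  26  29  30  29  29  33  51  72  77  75  72  66  67  78
   75  53  29  29  29  29  28  28  50  98  96  96  96  99]
 [ 95  94  95  87  25  28  27  29  28  28  33  52  69  77  77  79  76  69
   61  35  28  29  28  28  27  29  48  94  99  99  98  98]
 [ 94  94  94  86  27  28  29  28  30  29  30  33  44  60  68  65  61  42
   31  29  28  30  30  28  30  29  42  80  98  99  99  97]]
lipmid [639.8  53.8 149. ] notch [643.   35.1] slot end [643.4  25.2 145. ] notch [641.7  35. ]
```

Run:
```python
from h import *
print(cast("top",[(278.4,197.3)],151),cast("top",[(280,195.9)],188))
```

```text
[[539.30992984  22.09180566 151.        ]] [[538.82119776  20.48349501 188.        ]]
```

Emit:
drive_tool(series=[[0,[0.8,-0.3,0],0],[0,[0,0,5],0],[0,[0,0,5],0],[0,[0,0,5],0],[0,[0,0,5],0],[0,[0,0,5],0],[0,[0,0,5],0],[0,[0,0,0],0]])

```text
clock: 8.12
eef_pos: [641.9, 35.0, 226.8]
ee_rot: [[-0.016, 1.0, -0.001], [1.0, 0.016, -0.0], [-0.0, -0.001, -1.0]]
wrist_force: [-0.0, -0.2, -1.4]
width: 13.2
grip_force: 42.2
```

Emit:
drive_tool(series=[[0,[0,0,6],0],[0,[0,0,6],0],[0,[0,0,6],0],[0,[0,0,6],0],[0,[0,0,6],0],[0,[0,0,6],0],[0,[0,0,4],0],[0,[0,0,0],0]])

```text
clock: 9.12
eef_pos: [641.9, 35.0, 186.9]
ee_rot: [[-0.016, 1.0, -0.001], [1.0, 0.016, -0.0], [-0.0, -0.001, -1.0]]
wrist_force: [-0.1, 0.3, -1.7]
width: 13.4
grip_force: 42.2
```

Emit:
drive_tool(series=[[0,[0,0,2],0],[0,[0,0,2],0],[0,[0,0,1.5],0],[0,[0,0,1],0],[0,[0,0,0.5],0],[0,[0,0,0],0],[0,[0,0,0],0]])

```text
clock: 10.0
eef_pos: [642.1, 35.1, 180.3]
ee_rot: [[-0.016, 1.0, 0.0], [1.0, 0.016, 0.0], [0.0, 0.0, -1.0]]
wrist_force: [0.2, -0.4, -2.3]
width: 13.6
grip_force: 42.2
```

Emit:
drive_tool(series=[[0,[0,0,0.5],0],[0,[0,0,0.5],0],[0,[0,0,0],0],[0,[0,0,0],0]])

```text
clock: 10.5
eef_pos: [642.1, 35.1, 179.4]
ee_rot: [[-0.016, 1.0, 0.0], [1.0, 0.016, 0.0], [0.0, 0.0, -1.0]]
wrist_force: [0.1, 0.5, -0.5]
width: 13.2
grip_force: 42.3
```

Emit:
drive_tool(series=[[0,[0,0,0.5],0],[0,[0,0,0],0],[0.3,[0,0,0],0],[0.3,[0,0,0],0],[0.6,[0,0,0],0],[0.8,[0,0,0],0],[1,[0,0,0],0],[1,[0,0,0],0],[1,[0,0,0],0]])

```text
clock: 11.62
eef_pos: [642.1, 35.1, 178.8]
ee_rot: [[-0.016, 1.0, 0.0], [1.0, 0.016, 0.0], [0.0, 0.0, -1.0]]
wrist_force: [0.7, -0.3, -0.4]
width: 85.0
grip_force: 0.0
```

Emit:
drive_tool(series=[[1,[0,0,-15],0],[1,[0,0,-25],0],[1,[0,0,-25],0],[1,[0,0,-25],0],[1,[0,-30,-10],0],[1,[20,-50,0],0],[1,[20,-50,0],0],[1,[0,0,0],0]])

```text
clock: 12.62
eef_pos: [508.9, 73.8, 281.1]
ee_rot: [[-0.018, 1.0, 0.002], [1.0, 0.018, 0.001], [0.001, 0.002, -1.0]]
wrist_force: [0.9, 1.0, 1.1]
width: 85.2
grip_force: 0.0
```

Run:
```python
from h import *;from rig import sensors,read_camera
a=read_camera("side"); t=read_camera("top")
f=lambda i,r,c:cv2.resize(i[r:r+100,c:c+100,::-1],None,fx=4,fy=4,interpolation=cv2.INTER_CUBIC)
cv2.imwrite("pics/s5.png",np.hstack([f(a,130,250),f(t,120,225)]))
th=np.radians(9.8)
# gate bar target from bore (538.0,20.8)
h=np.array([[np.cos(th),-np.sin(th)],[np.sin(th),np.cos(th)]]);p=np.array([538.2,20.8])+h@[0,85];print(p)
delta(sensors.state(),p[0],p[1],258,9.8+90)
delta(sensors.state(),p[0],p[1],258,9.8)
```

```text
[523.73219257 104.55967137]
clk 12.72 pos [511.5  73.1 280.3] ang 0.95 j [ 8.1  1.1  9.6 98.4 -0.  97.2] w 85.7 F [ 0.2  0.3 -0.2] g 0.0
tool d [31.2 12.7 22.3] yaw -1.725
clk 12.72 pos [511.5  73.1 280.3] ang 0.95 j [ 8.1  1.1  9.6 98.4 -0.  97.2] w 85.7 F [ 0.2  0.3 -0.2] g 0.0
tool d [31.2 12.7 22.3] yaw -0.154
```

View pics/s5.png

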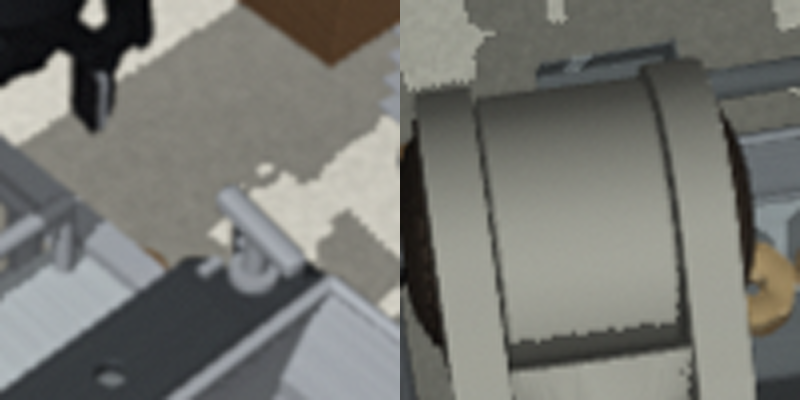

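The side crop shows the pin standing upright in the notch, collar flat at about (255,280) and lip beside it at about (212,268); in the top crop the arm hides it. Next I turn the gripper to take the gate bar.

Emit:
drive_tool(series=[[1,[0,0,0],-0.1725],[1,[0,0,0],-0.1725],[1,[0,0,0],-0.1725],[1,[0,0,0],-0.1725],[1,[0,0,0],-0.1725],[0.6,[0,0,0],-0.1725],[0.6,[0,0,0],-0.1725],[0.6,[0,0,0],-0.1725],[0.6,[0,0,0],-0.1725],[0.6,[0,0,0],-0.1725],[0.6,[0,0,0],0]])

```text
clock: 14.1
eef_pos: [512.5, 72.6, 278.7]
ee_rot: [[-0.986, -0.168, -0.0], [-0.168, 0.986, -0.0], [0.0, -0.0, -1.0]]
wrist_force: [-0.7, -1.0, 0.2]
width: 51.2
grip_force: 0.0
```

Run:
```python
from h import *;from rig import sensors
delta(sensors.state(),523.7,104.6,173,99.8)
```

```text
clk 14.1 pos [512.5  72.6 278.7] ang 99.65 j [ 8.1  1.3  9.7 98.4 -0.  -1.6] w 51.2 F [-0.7 -1.   0.2] g 0.0
tool d [-16.4  29.7 105.7] yaw -0.003
```

Emit:
drive_tool(series=[[0.6,[-8,15,0],0],[0.6,[-8,15,5],0],[0.6,[0,0,20],0],[0.6,[0,0,25],0],[0.6,[0,0,25],0],[0.6,[0,0,20],0],[0.6,[0,0,11],0],[0.6,[0,0,0],0],[0,[0,0,0],0],[0,[0,0,0],0],[0,[0,0,0],0],[0,[0,0,0],0],[0,[0,0,0],0],[0,[0,0,0],0]], grip_force=60)

```text
clock: 15.85
eef_pos: [522.5, 105.2, 173.7]
ee_rot: [[-0.986, -0.169, 0.002], [-0.169, 0.986, 0.0], [-0.002, -0.0, -1.0]]
wrist_force: [0.4, -1.8, 5.6]
width: 10.1
grip_force: 58.7
```

Emit:
drive_tool(series=[[0,[0,5,0],0],[0,[0,10,0],0],[0,[0,15,0],0],[0,[0,15,0],0],[0,[0,0,0],0],[0,[0,0,0],0]])

```text
clock: 16.6
eef_pos: [514.9, 149.1, 173.7]
ee_rot: [[-0.986, -0.169, 0.002], [-0.169, 0.986, -0.001], [-0.002, -0.001, -1.0]]
wrist_force: [-0.2, -5.3, 6.6]
width: 10.0
grip_force: 58.9
```

Moved 44.6 mm with about 5 N of spring force, so the gate is following. On to the stop.

Emit:
drive_tool(series=[[0,[0,15,0],0],[0,[0,15,0],0],[0,[0,15,0],0],[0,[0,15,0],0],[0,[0,10,0],0],[0,[0,6,0],0],[0,[0,3,0],0],[0,[0,1,0],0],[0,[0,0,0],0],[0,[0,0,0],0]])

```text
clock: 17.85
eef_pos: [501.5, 227.2, 173.7]
ee_rot: [[-0.986, -0.168, 0.002], [-0.168, 0.986, -0.002], [-0.001, -0.002, -1.0]]
wrist_force: [0.1, -8.6, 6.4]
width: 9.9
grip_force: 59.1
```

Emit:
drive_tool(series=[[0,[0,1,0],0],[0,[0,1,0],0],[0,[0,1,0],0],[0,[0,0,0],0],[0,[0,0,0],0],[0,[0,0,0],0],[0,[0,0,0],0],[0,[0,0,0],0],[0,[0,0,0],0],[0,[0,0,0],0],[0,[0,0,0],0],[0,[0,0,0],0],[0,[0,0,0],0],[0,[0,0,0],0],[0,[0,0,0],0],[0,[0,0,0],0]])

```text
clock: 19.85
eef_pos: [501.2, 228.6, 173.7]
ee_rot: [[-0.986, -0.167, 0.002], [-0.167, 0.986, -0.005], [-0.001, -0.006, -1.0]]
wrist_force: [1.9, -17.7, 7.3]
width: 9.7
grip_force: 59.3
```

Run:
```python
from h import *;from rig import read_camera
f=lambda i,r,c:cv2.resize(i[r:r+200,c:c+200,::-1],None,fx=2,fy=2,interpolation=cv2.INTER_CUBIC)
cv2.imwrite("pics/s6.png",np.hstack([f(read_camera("side"),150,200),f(read_camera("top"),90,200)]))
```

```text
(no output)
```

View pics/s6.png

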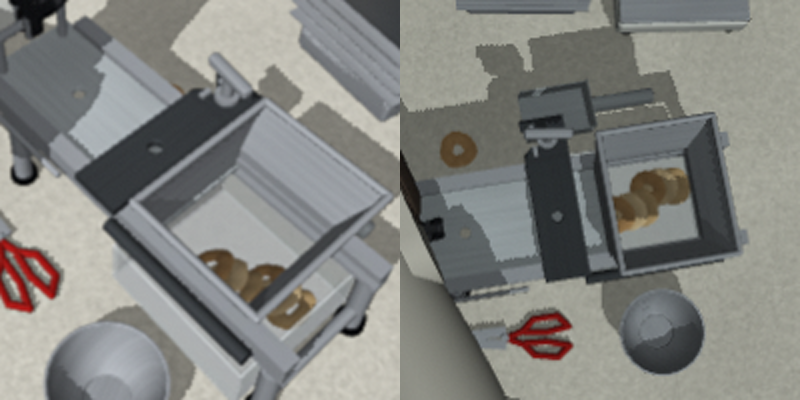

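The gate is at its stop (force jumped to 17.7 N). The rings lie in the tub (top crop about (650,200)), none remain on the gate, and the pin is still parked. Now I guide the gate shut.

Emit:
drive_tool(series=[[0,[0,-5,0],0],[0,[0,-10,0],0],[0,[0,-15,0],0],[0,[0,-15,0],0],[0,[0,-15,0],0],[0,[0,-15,0],0],[0,[0,-15,0],0],[0,[0,-15,0],0],[0,[0,-12,0],0],[0,[0,-6,0],0],[0,[0,-3,0],0],[0,[0,-1,0],0],[0,[0,0,0],0],[0,[0,0,0],0]])

```text
clock: 21.7
eef_pos: [522.4, 105.6, 173.7]
ee_rot: [[-0.986, -0.169, 0.002], [-0.169, 0.986, -0.001], [-0.002, -0.001, -1.0]]
wrist_force: [0.3, -5.1, 5.9]
width: 9.7
grip_force: 59.2
```

Within 0.5 mm of shut. Next I open the fingers, lift and look.

Emit:
drive_tool(series=[[0.3,[0,0,0],0],[0.5,[0,0,0],0],[0.6,[0,0,0],0],[0.6,[0,0,0],0],[0.6,[0,0,0],0],[0.6,[0,0,-15],0],[0.6,[0,0,-25],0],[0.6,[0,0,-30],0],[0.6,[0,0,-30],0],[0.6,[0,0,-30],0],[0.6,[40,40,0],0],[0.6,[50,50,0],0],[0.6,[50,50,0],0],[0.6,[50,50,0],0],[0.6,[0,0,0],0],[0.6,[0,0,0],0],[0.6,[0,0,0],0],[0.6,[0,0,0],0]])

```text
clock: 23.95
eef_pos: [323.5, 246.4, 302.7]
ee_rot: [[-0.986, -0.167, -0.0], [-0.167, 0.986, -0.0], [0.0, -0.0, -1.0]]
wrist_force: [0.4, 0.3, 0.6]
width: 51.2
grip_force: 0.0
```

Run:
```python
from h import *;from rig import read_camera
f=lambda i,r,c:cv2.resize(i[r:r+150,c:c+133,::-1],None,fx=3,fy=3,interpolation=cv2.INTER_CUBIC)
cv2.imwrite("pics/s7.png",np.hstack([f(read_camera("side"),150,255),f(read_camera("top"),100,240)]))
```

```text
(no output)
```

View pics/s7.png

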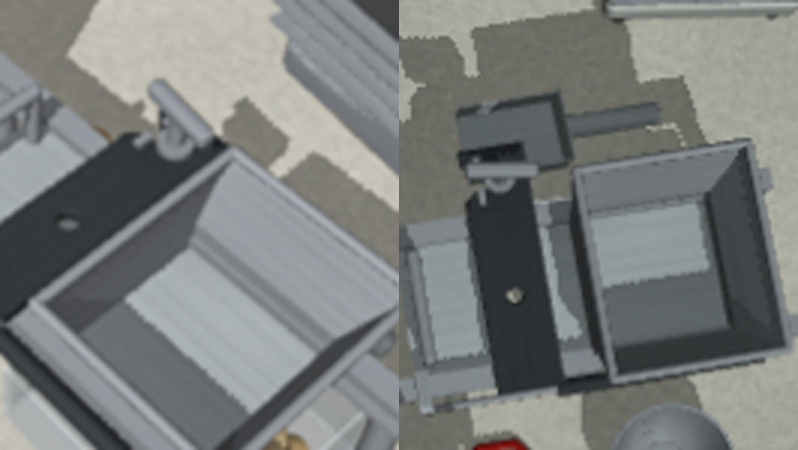

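The funnel is empty with its floor shut, the bore and gate hole line up at about (515,295), and the pin is parked at about (500,172), so I'm handing the job in.

```bash
python3 -c "
from rig import manip;print(manip.finish_job())"
```

```text
the job is handed in; nothing more can be done
None
```

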